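# Feel an instrument base's track for burrs

## Task

Check the C-shaped bare-metal track of the green instrument base for burrs: with the gripper's fingers closed, set the fingertips lightly on the track's red-painted end and run them along its top, over all the black dots, to the yellow-painted end, without lifting off on the way. Keep enough pressure that the sprung base gives a little under the fingers all along, but never push it down to its stop. Then lift clear, and leave the brass bush standing in the middle and the glue bottle, tub and screwdriver where they are; do not pick anything up.

Things in the scene. Friction and masses are not known exactly. Their poses are not given: they have to be found in the camera images.
- cradle: Aluminium plate, 200 x 200 x 20 mm, fixed at any yaw; origin at the centre of its underside, z up. Four guide pins (50 mm above bench) carry a round green cast base, 180 mm across, concentric, on springs. On it a steel track, 12 mm wide, 16 mm high, flat top 62 mm above the bench, follows an arc of radius 72 mm about the cradle's axis: red end at -100 deg, through its +x axis, to yellow end at +100 deg.
- casting (a joint): How far the green base (with its track) is pushed straight down on its springs, in m: 0 = up, at rest; 0.012 = on its bottom stop. It starts to sink at about 2 N and then takes about 0.5 N per mm (about 8 N at the stop); it does not tilt, and springs back up when let go.
- bush: Loose brass bush, 28 mm across at the foot, 35 mm tall, standing upright on a low round steel boss (60 mm across) within about 8 mm of the middle of the green base; its top is 85 mm above the bench. Origin at the centre of its underside. To be left alone.
- glue: Loose pink bottle with a red cap, 36 mm across, 85 mm tall, standing on the bench beside the cradle. Origin at the centre of its underside. To be left alone.
- tub: Loose open white plastic tub, 60 mm across, 60 mm tall, standing on the bench beside the cradle. Origin at the centre of its underside. To be left alone.
- driver: Loose red-handled screwdriver, about 170 mm long and 30 mm thick at most, lying along its own x axis on the bench beside the cradle. To be left alone.
- track_0 (a point): Point on the centre line of the track's flat top, in the middle of the red-painted end, where the stroke starts; 62 mm above the bench while the base is up. Neighbouring points are 25 degrees (31 mm) of arc apart; the track runs on 8 mm past each painted end's point, and the green floor beside it is 16 mm lower.
- track_1 (a point): Point on the centre line of the track's flat top, at black dot 1 of 7, counted from the red end; 62 mm above the bench while the base is up. Neighbouring points are 25 degrees (31 mm) of arc apart; the track runs on 8 mm past each painted end's point, and the green floor beside it is 16 mm lower.
- track_2 (a point): Point on the centre line of the track's flat top, at black dot 2 of 7, counted from the red end; 62 mm above the bench while the base is up. Neighbouring points are 25 degrees (31 mm) of arc apart; the track runs on 8 mm past each painted end's point, and the green floor beside it is 16 mm lower.
- track_3 (a point): Point on the centre line of the track's flat top, at black dot 3 of 7, counted from the red end; 62 mm above the bench while the base is up. Neighbouring points are 25 degrees (31 mm) of arc apart; the track runs on 8 mm past each painted end's point, and the green floor beside it is 16 mm lower.
- track_4 (a point): Point on the centre line of the track's flat top, at black dot 4 of 7, counted from the red end; 62 mm above the bench while the base is up. Neighbouring points are 25 degrees (31 mm) of arc apart; the track runs on 8 mm past each painted end's point, and the green floor beside it is 16 mm lower.
- track_5 (a point): Point on the centre line of the track's flat top, at black dot 5 of 7, counted from the red end; 62 mm above the bench while the base is up. Neighbouring points are 25 degrees (31 mm) of arc apart; the track runs on 8 mm past each painted end's point, and the green floor beside it is 16 mm lower.
- track_6 (a point): Point on the centre line of the track's flat top, at black dot 6 of 7, counted from the red end; 62 mm above the bench while the base is up. Neighbouring points are 25 degrees (31 mm) of arc apart; the track runs on 8 mm past each painted end's point, and the green floor beside it is 16 mm lower.
- track_7 (a point): Point on the centre line of the track's flat top, at black dot 7 of 7, counted from the red end; 62 mm above the bench while the base is up. Neighbouring points are 25 degrees (31 mm) of arc apart; the track runs on 8 mm past each painted end's point, and the green floor beside it is 16 mm lower.
- track_8 (a point): Point on the centre line of the track's flat top, in the middle of the yellow-painted end, where the stroke finishes; 62 mm above the bench while the base is up. Neighbouring points are 25 degrees (31 mm) of arc apart; the track runs on 8 mm past each painted end's point, and the green floor beside it is 16 mm lower.

How it is judged:
On the way, in this order (a step that is already met when the one before it is completed fails the run):
1. the closed fingertips press lightly on the track at the red end (horizontal distance between the grasp point and track_0 below 0.015 m and contact force between the fingers and cradle above 0.3 N and value of joint casting above 0.001 m), for 0.05 s.
2. the closed fingertips press lightly on the track at dot 1 (horizontal distance between the grasp point and track_1 below 0.015 m and contact force between the fingers and cradle above 0.3 N and value of joint casting above 0.001 m), for 0.05 s.
3. the closed fingertips press lightly on the track at dot 2 (horizontal distance between the grasp point and track_2 below 0.015 m and contact force between the fingers and cradle above 0.3 N and value of joint casting above 0.001 m), for 0.05 s.
4. the closed fingertips press lightly on the track at dot 3 (horizontal distance between the grasp point and track_3 below 0.015 m and contact force between the fingers and cradle above 0.3 N and value of joint casting above 0.001 m), for 0.05 s.
5. the closed fingertips press lightly on the track at dot 4 (horizontal distance between the grasp point and track_4 below 0.015 m and contact force between the fingers and cradle above 0.3 N and value of joint casting above 0.001 m), for 0.05 s.
6. the closed fingertips press lightly on the track at dot 5 (horizontal distance between the grasp point and track_5 below 0.015 m and contact force between the fingers and cradle above 0.3 N and value of joint casting above 0.001 m), for 0.05 s.
7. the closed fingertips press lightly on the track at dot 6 (horizontal distance between the grasp point and track_6 below 0.015 m and contact force between the fingers and cradle above 0.3 N and value of joint casting above 0.001 m), for 0.05 s.
8. the closed fingertips press lightly on the track at dot 7 (horizontal distance between the grasp point and track_7 below 0.015 m and contact force between the fingers and cradle above 0.3 N and value of joint casting above 0.001 m), for 0.05 s.
9. the closed fingertips press lightly on the track at the yellow end (horizontal distance between the grasp point and track_8 below 0.015 m and contact force between the fingers and cradle above 0.3 N and value of joint casting above 0.001 m), for 0.05 s.
At the end, for the whole second after the job is handed in: After the stroke from red to yellow the green base is back up (within 1 mm), the bush stands upright (within 0.15 rad) and at rest within 10 mm of where it was, and bottle, tub and screwdriver are within 15 mm of where they were (value of joint casting below 0.001 m and distance of bush from where it was at the start of the episode below 0.01 m and angle between bush's own z axis and vertical below 0.15 rad and linear speed of bush below 0.02 m/s and distance of each of glue, tub, driver from where it was at the start of the episode below 0.015 m); the robot touches nothing.
It fails at once if the base was pushed down to its stop (more than 11 mm) (value of joint casting above 0.011 m).
It fails at once if the fingertips were lifted off the track part-way, or hovered just above it between its ends (within about 20 mm of its top, base sunk less than 0.3 mm) ((horizontal distance between the grasp point and track_1 below 0.012 m or horizontal distance between the grasp point and track_2 below 0.012 m or horizontal distance between the grasp point and track_3 below 0.012 m or horizontal distance between the grasp point and track_4 below 0.012 m or horizontal distance between the grasp point and track_5 below 0.012 m or horizontal distance between the grasp point and track_6 below 0.012 m or horizontal distance between the grasp point and track_7 below 0.012 m) and height (world z) of the grasp point below 0.1 m and value of joint casting below 0.0003 m).
It fails at once if the bush was knocked, tipped, moved or lifted (more than 20 mm or 0.3 rad) (distance of bush from where it was at the start of the episode above 0.02 m or angle between bush's own z axis and vertical above 0.3 rad).
It fails at once if bottle, tub or screwdriver was moved or lifted (more than 15 mm) (distance of any of glue, tub, driver from where it was at the start of the episode above 0.015 m).
It also fails if it takes over 51 s, if anything falls off the work surface, if the arm or the gripper's body presses on something with over 40 N, if the wrist force passes 120 N, or if a joint passes its speed limit or range.

## Robot

A 6-joint arm with a two-finger parallel gripper is mounted at the origin on the work surface. World frame = base frame: x ahead of the robot, y to its left, z up, the work surface at z = 0. Lengths are in m, angles in rad, forces in N, time in s.
With the tool pointing down it reaches from about 0.3 to 0.825 m from the base axis. Payload 5.4 kg.
Tool frame: the origin (TCP) lies at the very end of the fingers, on their centre line; the grasp point (between the pads) lies 19 mm behind it; z points along the fingers, y is the line along which they close (so a half turn about z gives the same grasp; the last joint's range is limited). The gripper opens to 92 mm and grips with 3 to 60 N. Pads are 20 mm wide; open, the fingers measure 128 mm over their backs; the gripper's body (75 mm by 189 mm) begins 69 mm behind the grasp point.
Start: joints at [-1.536, 0.158, 1.597, -0, 1.386, -0.21], TCP at [0.139, -0.558, 0.215] pointing down, gripper open.
Joint ranges: [-2.91, 2.91], [-0.94, 2.29], [0.18, 2.7], [-1.29, 4.43], [0.17, 2.64], [-3, 3]. Speed limits (rad/s): [2.57, 2.57, 3.14, 3.14, 3.14, 3.14].

## Interface

Orientations are given as a rotation vector (axis times angle).
In Python, from workcell import bot gives the robot as it stands. Calls block until the motion is done:
- bot.goto(position, orientation): joint-space move of the TCP to a pose.
- bot.line_to(position, rot=None, max_speed=0.15): straight line of the TCP; rot=None keeps the orientation; max_speed is the mean speed in m/s.
- bot.set_joints(angles): joint-space move.
- bot.set_gripper(opening, newtons=None): opening from 0.0 (shut) to 1.0 (fully open); newtons is the grip in N (None keeps the last); returns when the fingers have stopped.
- bot.hold(seconds).
- bot.inverse_kinematics(position, orientation): joint angles nearest the present ones, or None.
- bot.read_camera(name): name is "scene" or "top" or "wrist"; returns a dict with "pixels" (400x640x3 uint8, blue, green, red), "fx", "fy", "cx", "cy" (pixels), "R" (3x3) and "t" (3): a world point X has camera coordinates R X + t. Camera axes: x right, y down, z forward; pixel columns grow to the right and rows downward; lengths in m; the calibration is good to about 2 mm. A picture is of the moment at which its call begins. There is no depth.
A pose or a line that the arm cannot do raises bot.MotionError and nothing moves.
- bot.job_done(): hands the job in; it is judged then, once.
Readings, each from a call of its own:
- bot.current_clock(): time.
- bot.current_joints(): joint angles.
- bot.current_joint_vel(): joint speeds.
- bot.current_effort(): joint torques, N m.
- bot.current_ee_pos(): TCP position.
- bot.current_tool_rot(): TCP orientation.
- bot.current_contact_force(): force on the tool from outside, world axes, zero at the start.
- bot.current_ft_torque(): the same for the moment, N m.
- bot.current_opening(): opening from 0.0 (shut) to 1.0 (fully open).
- bot.current_grip_force(): force on a finger pad.
Only numpy, scipy, OpenCV 4.12 (cv2) and the standard library are available. Lean on these libraries where they do the work, as an engineer would, in place of code of your own. Each camera call takes 0.05 s, during which the arm holds its last target. There are 200 camera calls.

## Working session

There is one attempt and no reset: what is moved stays moved. The work goes in short steps, each a Python script; the robot and the scene stay as the last script left them, time stands still between calls to the robot, and variables do not carry over. Pictures are saved under pics/ and viewed, at most 10 in all, crops included, and the job is handed in when it is done.

```bash
mkdir -p pics; ls; python3 - <<'E'
from workcell import bot
import cv2
for n in("top","scene"):
    c=bot.read_camera(n); cv2.imwrite(f"pics/{n}0.png",c["pixels"]); print(n,c["fx"],c["cx"],c["cy"],c["R"],c["t"])
print(bot.current_tool_rot(),bot.current_clock())
E
```

```text
pics
top 490.2710658590355 322.0470315467616 191.89035399324464 [[-1.20681181e-02 -9.99926566e-01 -1.10569959e-03]
 [-9.92100012e-01  1.21117310e-02 -1.24863413e-01]
 [ 1.24867635e-01 -4.09901842e-04 -9.92173324e-01]] [0.03997863 0.57718538 1.01301594]
scene 496.65339782547983 318.3730832314382 197.87521682183564 [[-0.18950411  0.98186926 -0.00457722]
 [ 0.6950032   0.13084213 -0.70700134]
 [-0.69358399 -0.13716084 -0.70719739]] [ 0.08967003 -0.34902278  1.36727327]
[-3.11646034e+00 -3.83424331e-01 -2.40122116e-04] 0.1
```

View pics/top0.png

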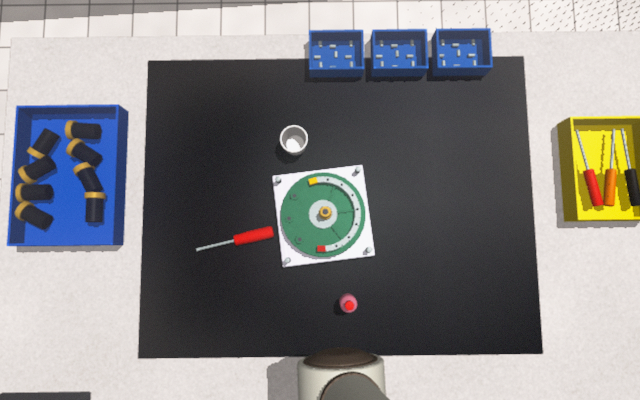

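View pics/scene0.png

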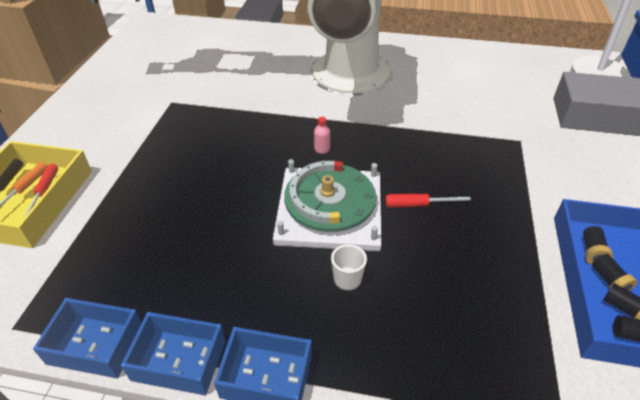

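```bash
cat > v.py <<'E'
from workcell import bot
import cv2,numpy as np
def ray(c,uv,z):
    d=c["R"].T@np.array([(uv[0]-c["cx"])/c["fx"],(uv[1]-c["cy"])/c["fy"],1]); o=-c["R"].T@c["t"]
    return (o+d*(z-o[2])/d[2])[:2]
def mask(hsv,lo,hi): return cv2.inRange(hsv,np.array(lo),np.array(hi))
def cent(m,roi):
    k=np.zeros_like(m); x0,y0,x1,y1=roi; k[y0:y1,x0:x1]=m[y0:y1,x0:x1]
    ys,xs=np.nonzero(k); return np.array([xs.mean(),ys.mean()]),len(xs)
def find(name,roi):
    c=bot.read_camera(name); h=cv2.cvtColor(c["pixels"],cv2.COLOR_BGR2HSV)
    r,nr=cent(mask(h,(0,150,90),(8,255,255))|mask(h,(172,150,90),(180,255,255)),roi)
    y,ny=cent(mask(h,(20,150,120),(32,255,255)),roi)
    R,Y=ray(c,r,.062),ray(c,y,.062)
    # yellow ROI may catch the bush: report counts
    d=(Y-R)/np.linalg.norm(Y-R); ax=np.array([d[1],-d[0]]) # cradle +x, y along R->Y
    ctr=(R+Y)/2+ax*.072*np.cos(np.radians(80))
    print(name,"red px",r,nr,R,"yel",y,ny,Y,"chord",np.linalg.norm(Y-R),"ctr",ctr,"yaw",np.arctan2(ax[1],ax[0]))
    g=mask(h,(65,90,40),(90,255,255)); k=np.zeros_like(g); x0,y0,x1,y1=roi; k[y0:y1,x0:x1]=g[y0:y1,x0:x1]
    cs=np.vstack([q for q in cv2.findContours(k,cv2.RETR_EXTERNAL,cv2.CHAIN_APPROX_NONE)[0] if len(q)>30])
    hull=cv2.convexHull(cs)[:,0]
    P=np.array([ray(c,p,.046) for p in hull]); (cx,cy),rad=cv2.minEnclosingCircle((P*1000).astype(np.float32)); print(" green circle",cx,cy,rad)
    return c
E
python3 - <<'E'
from v import *
find("top",(270,165,378,268))
find("scene",(270,155,384,240))
E
```

```text
top red px [297.51898734 240.56962025] 79 [0.4738673  0.08475934] yel [318.38043478 195.41304348] 92 [0.56707147 0.04071502] chord 0.10308695266537962 ctr [0.51512757 0.05143313] yaw -2.012249851890288
 green circle 529.4186401367188 32.328121185302734 88.2691421508789
scene red px [338.20338983 165.10169492] 59 [0.46329373 0.03891371] yel [334.34 216.32] 50 [0.60292807 0.05472475] chord 0.14052664893529107 ctr [0.53451761 0.03439595] yaw -1.4580448147311356
 green circle 532.2467041015625 34.301734924316406 88.41145324707031
```

```bash
python3 - <<'E'
from v import *
c=bot.read_camera("top"); h=cv2.cvtColor(c["pixels"],cv2.COLOR_BGR2HSV)
r,_=cent(mask(h,(0,150,90),(8,255,255))|mask(h,(172,150,90),(180,255,255)),(305,235,340,262))
y,_=cent(mask(h,(20,150,120),(32,255,255)),(295,170,330,195))
R,Y=ray(c,r,.062),ray(c,y,.062);d=(Y-R)/np.linalg.norm(Y-R); ax=np.array([d[1],-d[0]])
print(r,y,R,Y,np.linalg.norm(Y-R),(R+Y)/2+ax*.0125,np.arctan2(ax[1],ax[0]))
# plan check
C=np.array([.5325,.0335]);yaw=-1.458
for a in(-100,-50,0,50,100):
    p=C+.072*np.array([np.cos(yaw+np.radians(a)),np.sin(yaw+np.radians(a))])
    for w in(0,np.pi/2):
        print(a,p,w,bot.inverse_kinematics([*p,.057],[np.pi*np.cos(w/2),np.pi*np.sin(w/2),0]))
E
```

```text
[320.76190476 248.26190476] [312.46938776 180.75510204] [0.45753573 0.03703505] [0.59811446 0.05274238] 0.14145352016143298 [0.52921312 0.03246602] -1.4595245120560796
-100 [0.46063717 0.03794221] 0 [-1.80231006e-01  5.94373065e-02  2.04220032e+00 -4.44089210e-16
  1.03995503e+00  1.39056532e+00]
-100 [0.46063717 0.03794221] 1.5707963267948966 [-1.80231006e-01  5.94373065e-02  2.04220032e+00 -4.44089210e-16
  1.03995503e+00 -1.80231006e-01]
-50 [ 0.48290453 -0.01869472] 0 [-2.89415709e-01  1.12831925e-01  1.98462864e+00 -4.44089210e-16
  1.04413209e+00  1.28138062e+00]
-50 [ 0.48290453 -0.01869472] 1.5707963267948966 [-2.89415709e-01  1.12831925e-01  1.98462864e+00 -4.44089210e-16
  1.04413209e+00 -2.89415709e-01]
0 [ 0.54060413 -0.03804246] 0 [-2.93342091e-01  2.53942392e-01  1.82035795e+00 -4.44089210e-16
  1.06729231e+00  1.27745424e+00]
0 [ 0.54060413 -0.03804246] 1.5707963267948966 [-2.93342091e-01  2.53942392e-01  1.82035795e+00 -4.44089210e-16
  1.06729231e+00 -2.93342091e-01]
50 [ 0.59251393 -0.00627848] 0 [-2.14349605e-01  3.70471852e-01  1.67219465e+00 -4.44089210e-16
  1.09892615e+00  1.35644672e+00]
50 [ 0.59251393 -0.00627848] 1.5707963267948966 [-2.14349605e-01  3.70471852e-01  1.67219465e+00 -4.44089210e-16
  1.09892615e+00 -2.14349605e-01]
100 [0.6015483  0.05390422] 0 [-1.10480803e-01  3.96469236e-01  1.63770634e+00 -4.44089210e-16
  1.10741708e+00  1.46031552e+00]
100 [0.6015483  0.05390422] 1.5707963267948966 [-1.10480803e-01  3.96469236e-01  1.63770634e+00 -4.44089210e-16
  1.10741708e+00 -1.10480803e-01]
```

```bash
cat >> v.py <<'E'
C=np.array([.5307,.0333]);yaw=-1.459
w=np.pi/4; ROT=[np.pi*np.cos(w),np.pi*np.sin(w),0]
def P(a,z): t=yaw+np.radians(a); return [C[0]+.072*np.cos(t),C[1]+.072*np.sin(t),z]
E
python3 - <<'E'
from v import *
bot.set_gripper(0.0)
bot.goto(P(-100,.2),ROT)
c=bot.read_camera("wrist"); im=c["pixels"].copy()
for k in range(9):
    q=c["R"]@np.array(P(-100+25*k,.062))+c["t"]
    if q[2]>0: cv2.circle(im,(int(c["fx"]*q[0]/q[2]+c["cx"]),int(c["fy"]*q[1]/q[2]+c["cy"])),4,(255,0,255),1)
cv2.imwrite("pics/w1.png",im); print(bot.current_clock(),bot.current_opening(),bot.current_contact_force(),bot.current_ee_pos())
E
```

```text
4.05 0.0017329053785315601 [ 0.253178   -0.3186487  -0.16055354] [0.45900573 0.03713869 0.20000698]
```

View pics/w1.png

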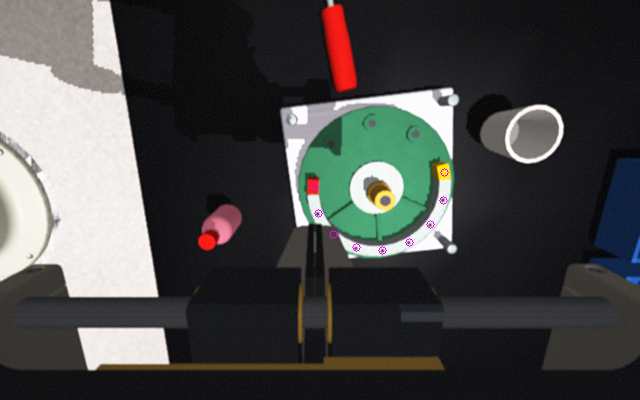

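The wrist view shows the predicted points (magenta) on the red end (313,186), the yellow end (444,172) and the dots. The bush, bottle and tub are clear of the path, so I'll touch down.

```bash
python3 - <<'E'
from v import *
bot.line_to(P(-100,.072)); f0=bot.current_contact_force()[2]
for z in(.066,.062,.060,.058,.057):
    bot.line_to(P(-100,z),max_speed=.02); bot.hold(.1)
    f=bot.current_contact_force(); print(z,bot.current_ee_pos()[2],f-np.array([0,0,f0]),bot.current_clock())
    if f[2]-f0>5: break
E
```

```text
0.066 0.06608132166764696 [-0.73447084  0.24864461 -0.18073975] 5.6
0.062 0.062175248051138624 [0.54334556 0.00966297 0.9134955 ] 6.05
0.06 0.06013130046502377 [ 0.1999783  -0.35268295  2.58281433] 6.4
0.058 0.05812095309249027 [-0.49341598  0.88277068  3.64533046] 6.75
0.057 0.057130440774984054 [0.14225528 0.08526332 4.42862049] 7.1
```

The base has sunk about 5 mm at 4.4 N, as expected. Next comes the stroke.

```bash
python3 - <<'E'
from v import *
for a in np.arange(-90,101,10):
    bot.line_to(P(a,.057),max_speed=.04)
    e=bot.current_ee_pos(); f=bot.current_contact_force(); print(a,np.round((e-P(a,.057))*1000,1),np.round(f,1))
    if not 2.2<f[2]<7: print("STOP?"); 
    if f[2]>7.5: break
bot.hold(.2)
if a==100:
    bot.line_to(P(100,.2),max_speed=.1); bot.hold(.5)
    cv2.imwrite("pics/s2.png",bot.read_camera("scene")["pixels"])
print(bot.current_clock(),bot.current_contact_force())
E
```

```text
-90 [-0.2 -0.6 -0.1] [-0.2  0.   3.9]
-80 [ 0.1 -0.7  0. ] [-0.9 -1.2  5.4]
-70 [ 0.3 -0.7  0.1] [-1.8 -0.9  4.3]
-60 [ 0.5 -0.7  0.2] [-0.1 -0.4  4. ]
-50 [ 0.6 -0.6  0.2] [-1.3 -0.6  3.6]
-40 [ 0.8 -0.5  0.2] [-1.2 -0.5  4.3]
-30 [ 0.8 -0.4  0.3] [-0.5  0.6  4.3]
-20 [ 0.9 -0.3  0.3] [-0.4 -0.1  3.8]
-10 [ 0.9 -0.2  0.2] [0.7 2.  3.8]
0 [ 0.9 -0.1  0.2] [0.6 1.4 3.5]
10 [0.8 0.1 0.2] [-0.6  1.1  4.4]
20 [0.8 0.2 0.2] [-0.8  0.6  4.6]
30 [0.7 0.4 0.2] [-0.4  0.7  3.7]
40 [0.6 0.5 0.1] [-0.6  0.8  4.2]
50 [0.5 0.6 0.1] [0.3 0.4 5.2]
60 [0.4 0.6 0.1] [1.  0.1 4.2]
70 [0.3 0.7 0.1] [0.7 0.7 3.6]
80 [0.1 0.8 0. ] [-0.4  1.1  3.3]
90 [-0.   0.8  0. ] [0.5 1.4 4.4]
100 [-0.2  0.8 -0. ] [-0.3  0.7  5. ]
18.7667 [-0.84143481 -0.31909547  0.04912851]
```

View pics/s2.png

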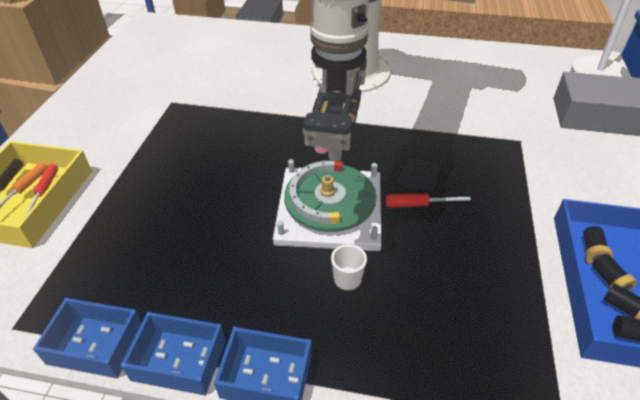

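The scene picture shows the bush (327,186), tub (348,267) and driver (428,200) where they were. The bottle (322,148) is mostly hidden behind the gripper. The fingers are clear above the yellow end.

```bash
python3 -c "
from workcell import bot
print(bot.job_done())"
```

```text
the job is handed in; nothing more can be done
None
```

I ran the closed fingertips from the red end to the yellow end in one unbroken stroke at about 3.3–5.4 N (base about 5 mm down), lifted clear and handed the job in; bush, tub and screwdriver look unmoved, the bottle was mostly hidden in the last picture but the path stayed clear of it, and no verdict came back.

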